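# Lock the loaded punch station

## Task

Two small clamping stations stand on the punch-tool bench, turned any way round; one has a steel punch standing in its seat. Take the black ball grip of that station's lock slide and slide it fully home towards the punch, against the end stop, so that the fork closes over the punch's foot. Leave the lock of the empty station as it is, and let go.

Things in the scene. Friction and masses are not known exactly. Their poses are not given: they have to be found in the camera images.
- loaded_grip (a point): Centre of the lock's ball grip on the station with the punch: black plastic ball, 32 mm in diameter, on a 14 mm steel stem, ball centre 80 mm above the table, 35 mm above its 40 x 30 mm aluminium block. This point's y axis is the locking direction (level, towards the punch); x lies across the slide, the clear way to pinch the ball from above. A fork 64 mm wide, 43 mm high, reaches 85 mm ahead of the ball. About 2 N moves it.
- loaded_seat (a point): Centre of that station's seat, 22 mm above the table, where the steel punch stands (fixed): foot 52 mm wide, body 36 mm, top 100 mm above the table. It lies straight ahead of the ball: 155 mm from the ball's centre when the slide is fully open, 85 mm when fully home. The station is a fixed dark steel plate 90 x 220 x 20 mm, long along the slide.
- loaded_lock (a joint): Travel of the loaded station's lock slide in m: 0 fully open (away from the punch), 0.070 fully home against the two stop studs. It starts between 0 and 0.025 and stays where it is left.
- empty_grip (a point): Centre of the ball grip of the other station's lock slide: same station, slide, sizes and axes, but its flat seat is empty. Not to be moved.
Not all that is in view belongs to the job. Leave any blue look-alike of the part that bears loaded_grip alone.

How it is judged (in metres and radians):
At the end, for the whole second after the job is handed in: The loaded station's lock slide is at rest within 10 mm of its end stop (travel over 0.060 m), and the empty station's grip is within 10 mm of where it began (value of joint loaded_lock above 0.06 m and velocity of joint loaded_lock below 0.01 m/s and distance of empty_grip from where it was at the start of the episode below 0.01 m); the robot touches nothing.
It fails at once if the empty station's lock slide is moved by more than 10 mm (distance of empty_grip from where it was at the start of the episode above 0.01 m).
It also fails if it takes over 32 s, if anything falls off the work surface, if the arm or the gripper's body presses on something with over 40 N, if the wrist force passes 120 N, or if a joint passes its speed limit or range.

## Robot

A 6-joint arm with a two-finger parallel gripper is mounted at the origin on the work surface. World frame = base frame: x ahead of the robot, y to its left, z up, the work surface at z = 0. Lengths are in mm, angles in degrees, forces in N, time in s.
With the tool pointing down it reaches from about 300 to 850 mm from the base axis. Payload 4.2 kg.
Tool frame: the origin (TCP) lies midway between the tips of the shut fingers; the grasp point (between the pads) lies 19 mm behind it (env.grip_depth is the distance from the TCP to the grasp point, in mm); z points along the fingers, y is the line along which they close (so a half turn about z gives the same grasp; the last joint's range is limited). The gripper opens to 91 mm and grips with 3 to 60 N. Pads are 32 mm wide; open, the fingers measure 118 mm over their backs; the gripper's body (76 mm by 178 mm) begins 60 mm behind the grasp point.
Start: joints at [65.661, 18.312, 89.639, -0, 72.044, -1.146], TCP at [226.459, 528.545, 213.976] pointing down, gripper open.
Joint ranges: [-177.97, 177.97], [-48.28, 115.42], [12.27, 149.76], [-77.06, 257.06], [2.81, 150.46], [-146.56, 146.56]. Speed limits (degrees/s): [147.25, 147.25, 180, 180, 180, 180].

## Interface

Orientations are given as [roll, pitch, yaw] about the fixed x, y, z axes, in that order (R = Rz(yaw) Ry(pitch) Rx(roll)).
In Python, from workcell import env, eyes gives the robot as it stands.
- The arm moves only by the tool send_rows, never from a script. Its argument "motion" is a list of rows, each a list of 7 numbers: the shift along the world's x, y, z normalised to -1 to 1, where 1 is 0.5 m, then the turn, a rotation vector about the world's x, y, z normalised to -1 to 1, where 1 is 60 degrees, then the opening, from -1 (shut) to 1 (fully open). A call has 1 to 20 rows; each row is the pose to reach, as a shift and turn from the pose commanded when the call began; what a row does not reach only later rows make up. A row lasts 1/8 s, in which the tool goes at most 62.5 mm and 10.7 degrees, less where a joint would pass 70% of its speed; a pose out of reach is approached as far as the arm can. A call with a number of a shift or a turn outside -1 to 1 is refused whole. A call with a gripper value outside its range is refused whole. The fingers move at their own pace and stop on an object; "squeeze" is the grip in N (left out, the last holds). Time passes only in rows, so rows that repeat a pose let the fingers close. It gives the time, the measured TCP pose, the force, the opening and the grip force at its end, in the units of the state.
- env.state(): the state, without advancing time (a new reading comes with each control period).
- eyes.grab_frame(name): name is "scene" or "top" or "wrist"; returns a dict with "pixels" (420x560x3 uint8, red, green, blue), "depth" (420x560 float32, mm along the optical axis (not along the pixel's ray), 0 where there is no reading), "fx", "fy", "cx", "cy" (pixels), "R" (3x3) and "t" (3): a world point X has camera coordinates R X + t; the wrist camera has in their place "T_tool_cam" (4x4, takes a point from camera to tool coordinates, whose origin is the TCP and whose axes are the flange's). Camera axes: x right, y down, z forward; pixel columns grow to the right and rows downward; lengths in mm; the calibration is good to about 2 mm. A picture is of the moment at which its call begins: read the wrist's pose just before it.
- env.job_done(): hands the job in; it is judged then, once.
The state is a dict: "time_s": time; "qpos": joint angles; "qvel": joint speeds; "effort": joint torques, N m; "ee_pos": TCP position; "ee_rot": TCP orientation; "force": force on the tool from outside, world axes, zero at the start; "torque": the same for the moment, N m; "gripper_width": finger opening in mm; "gripper_force": force on a finger pad.
Only numpy, scipy, OpenCV 4.12 (cv2) and the standard library are available. Lean on these libraries where they do the work, as an engineer would, in place of code of your own. Each camera call takes 0.05 s, during which the arm holds its last target. There are 200 camera calls.

## Working session

There is one attempt and no reset: what is moved stays moved. The work goes in short steps, Python scripts to look and compute and a tool call to move; the robot and the scene stay as the last step left them, time stands still between calls to the robot, and variables do not carry over. Pictures are saved under pics/ and viewed, at most 10 in all, crops included, and the job is handed in when it is done.

Besides the shell and the picture viewer there is one more tool, called after ">>>" as name(argument=value, ...), one argument or row to a line, values as JSON. send_rows: Moves the arm, as the interface text tells. Its arguments: {"type":"object","properties":{"motion":{"type":"array"},"squeeze":{"type":"number"}},"required":["motion"]}

```bash
mkdir -p pics; cat > h.py <<'E'
import numpy as np,cv2
from workcell import env,eyes
def world(f,u,v,d=None):
    d=f["depth"][v,u] if d is None else d
    c=np.stack([(u-f["cx"])/f["fx"]*d,(v-f["cy"])/f["fy"]*d,d],-1)
    return (c-np.asarray(f["t"]))@np.asarray(f["R"])
def ray(f,u,v,z):
    R=np.asarray(f["R"]);o=-R.T@np.asarray(f["t"])
    r=R.T@np.array([(u-f["cx"])/f["fx"],(v-f["cy"])/f["fy"],1]);return o+r*(z-o[2])/r[2]
E
python3 - <<'E'
from h import *
for n in("top","scene"):
    f=eyes.grab_frame(n);cv2.imwrite(f"pics/{n}.png",f["pixels"][:,:,::-1]);np.savez(n+".npz",**f)
    print(n,-np.asarray(f["R"]).T@np.asarray(f["t"]))
E
```

```text
top [ 262.55231422  130.23682133 1074.55622292]
scene [1197.31494201   22.57420639  759.95202127]
```

View pics/top.png

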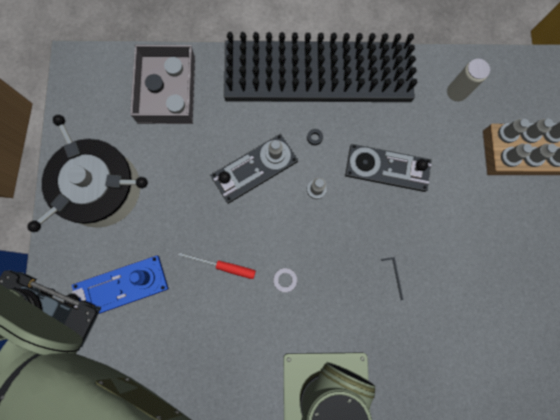

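View pics/scene.png

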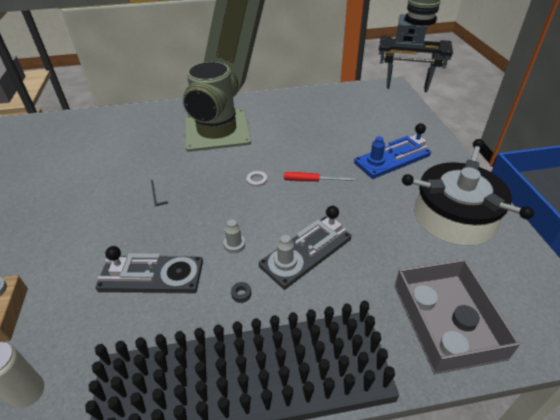

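The top view shows the loaded station with its ball at about (224,178) and the punch at (277,150). The empty station's ball is at (422,165). The blue decoy is at (125,285), near the gripper. In the scene view, the loaded ball is at (332,212) and the punch at (286,245).

```bash
python3 - <<'E'
from h import *
def blob(f,u0,v0,w,m):
    k=np.zeros(m.shape,bool);k[v0-w:v0+w+1,u0-w:u0+w+1]=1
    n,l,s,c=cv2.connectedComponentsWithStats((m&k).astype(np.uint8));i=1+s[1:,4].argmax();return c[i],s[i],l==i
F={n:dict(np.load(n+".npz")) for n in("top","scene")}
for n,b,p in(("top",(224,178),(277,150)),("scene",(332,212),(286,245))):
    f=F[n];g=f["pixels"].max(2)
    c,s,l=blob(f,*b,12,g<38);v,u=np.nonzero(l);W=world(f,u,v)
    c=np.array([s[0]+(s[2]-1)/2,s[1]+(s[3]-1)/2]);print(n,"ball box",s,c,"z80",ray(f,*c,80).round(1),"depthmed",np.median(W,0).round(1))
    v,u=np.mgrid[p[1]-25:p[1]+26,p[0]-25:p[0]+26];W=world(f,u.ravel(),v.ravel());t=W[(W[:,2]>90)&(W[:,2]<108)]
    print(" punch top",len(t),t.mean(0).round(1),(t.min(0)+t.max(0))/2)
f=F["top"]  # plate: dark, height ~20
v,u=np.mgrid[130:206,205:302];W=world(f,u.ravel(),v.ravel());q=W[(W[:,2]>12)&(W[:,2]<120)][:,:2].astype(np.float32)
print("plate rect",cv2.minAreaRect(q), cv2.boxPoints(cv2.minAreaRect(q)).round())
v,u=np.mgrid[140:195,400:440];W=world(f,u.ravel(),v.ravel());print("empty high",W[W[:,2]>70].mean(0))
E
```

```text
top ball box [219 172  11  11  85] [224. 177.] z80 [527.8 246.8  80. ] depthmed [524.2 247.3  91.3]
 punch top 73 [604.8 121.8  97.7] [605.50958089 121.26697459  96.60027386]
scene ball box [327 206  11  13  98] [332. 212.] z80 [528.1 248.3  80. ] depthmed [538.2 246.1  89.6]
 punch top 98 [609.6 121.3  97.9] [608.37991893 121.04219954  96.64159254]
plate rect ((571.9312133789062, 177.05123901367188), (91.33660888671875, 219.85174560546875), 31.841411590576172) [[475. 246.]
 [591.  60.]
 [669. 108.]
 [553. 295.]]
empty high [ 541.05392156 -219.63623855  144.83797849]
```

```bash
python3 - <<'E'
from h import *
from scipy.spatial.transform import Rotation as R
s=env.state();print(s["time_s"],s["ee_pos"],s["ee_rot"],s["qpos"],s["force"],env.grip_depth)
M=R.from_euler("xyz",s["ee_rot"],degrees=True).as_matrix();y=M[:,1];a=np.degrees(np.arctan2(y[1],y[0]))
print(M.round(3),"turn to 32:",(32-a+90)%180-90, "shift",(np.array([528,247.5,61])-s["ee_pos"])/500)
E
```

```text
0.1 [226.26779662 528.1202983  213.22972617] [-1.79910581e+02 -1.67514223e-03  1.56807165e+02] [ 6.56609551e+01  1.83462909e+01  8.96981693e+01 -1.19739950e-04
  7.20449742e+01 -1.14617377e+00] [-0.08699878  0.04596174  0.29008397] 18.8
[[-0.919  0.394 -0.001]
 [ 0.394  0.919 -0.001]
 [ 0.    -0.002 -1.   ]] turn to 32: -34.80716721908421 shift [ 0.60346441 -0.5612406  -0.30445945]
```

>>> send_rows(
  motion=[
    [0.08, -0.075, 0, 0, 0, -0.1, 1],
    [0.17, -0.16, 0, 0, 0, -0.2, 1],
    [0.26, -0.24, 0, 0, 0, -0.3, 1],
    [0.35, -0.325, 0, 0, 0, -0.4, 1],
    [0.44, -0.41, 0, 0, 0, -0.5, 1],
    [0.53, -0.5, 0, 0, 0, -0.58, 1],
    [0.603, -0.562, 0, 0, 0, -0.58, 1],
    [0.603, -0.562, -0.08, 0, 0, -0.58, 1],
    [0.603, -0.562, -0.1, 0, 0, -0.58, 1],
    [0.603, -0.562, -0.1, 0, 0, -0.58, 1],
    [0.603, -0.562, -0.1, 0, 0, -0.58, 1],
  ],
  squeeze=15,
)

```text
time_s: 1.48
ee_pos: [528.3, 248.4, 165.3]
ee_rot: [179.9, 0.0, 122.1]
force: [0.4, 0.6, 1.2]
gripper_width: 91.2
gripper_force: 0.0
```

```bash
python3 - <<'E'
from h import *
from scipy.spatial.transform import Rotation as R
s=env.state();f=eyes.grab_frame("wrist");cv2.imwrite("pics/w1.png",f["pixels"][:,:,::-1])
print(s["time_s"],s["ee_pos"],s["ee_rot"])
M=R.from_euler("xyz",s["ee_rot"],degrees=True).as_matrix();T=np.asarray(f["T_tool_cam"]).reshape(4,4)
Rc=M@T[:3,:3];o=M@T[:3,3]+s["ee_pos"];f["R"]=Rc.T;f["t"]=-Rc.T@o
np.savez("w1.npz",R=f["R"],t=f["t"],fx=f["fx"],fy=f["fy"],cx=f["cx"],cy=f["cy"],depth=f["depth"],pixels=f["pixels"])
c=f["R"]@np.array([528,247.5,80])+f["t"];print("ball expected px",c[:2]/c[2]*[f["fx"],f["fy"]]+[f["cx"],f["cy"]])
E
```

```text
1.475 [528.31081052 248.44344645 165.31638369] [1.79862077e+02 1.69281606e-02 1.22070883e+02]
ball expected px [282.03464125 211.42816647]
```

View pics/w1.png

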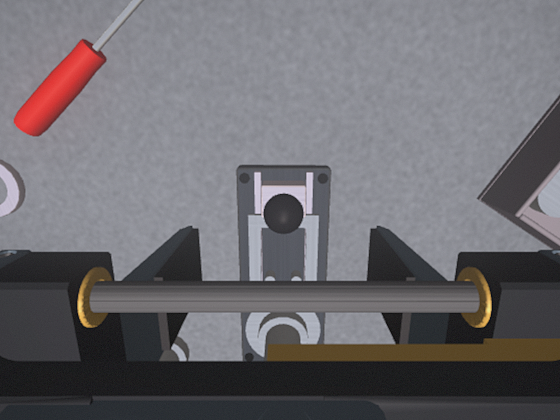

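The wrist view shows the ball at (284,213), against a prediction of (282,211). The fingers straddle the slide squarely, so I'm going down, pinching and sliding.

>>> send_rows(
  motion=[
    [0, -0.002, -0.1, 0, 0, 0, 1],
    [0, -0.002, -0.18, 0, 0, 0, 1],
    [0, -0.002, -0.208, 0, 0, 0, 1],
    [0, -0.002, -0.208, 0, 0, 0, 1],
    [0, -0.002, -0.208, 0, 0, 0, -1],
    [0, -0.002, -0.208, 0, 0, 0, -1],
    [0, -0.002, -0.208, 0, 0, 0, -1],
    [0, -0.002, -0.208, 0, 0, 0, -1],
    [0, -0.002, -0.208, 0, 0, 0, -1],
    [0, -0.002, -0.208, 0, 0, 0, -1],
  ],
  squeeze=15,
)

```text
time_s: 2.78
ee_pos: [527.9, 246.5, 60.0]
ee_rot: [-180.0, -0.0, 122.0]
force: [0.5, -0.2, -0.7]
gripper_width: 34.3
gripper_force: 0.0
```

>>> send_rows(
  motion=[
    [0, 0, 0, 0, 0, 0, -1],
    [0, 0, 0, 0, 0, 0, -1],
    [0, 0, 0, 0, 0, 0, -1],
  ],
)

```text
time_s: 3.15
ee_pos: [528.6, 246.9, 60.0]
ee_rot: [179.9, 0.0, 122.0]
force: [3.2, 2.0, -1.9]
gripper_width: 30.7
gripper_force: 15.0
```

>>> send_rows(
  motion=[
    [0.011, -0.017, 0, 0, 0, 0, -1],
    [0.021, -0.034, 0, 0, 0, 0, -1],
    [0.032, -0.051, 0, 0, 0, 0, -1],
    [0.042, -0.068, 0, 0, 0, 0, -1],
    [0.053, -0.085, 0, 0, 0, 0, -1],
    [0.061, -0.098, 0, 0, 0, 0, -1],
    [0.061, -0.098, 0, 0, 0, 0, -1],
  ],
)

```text
time_s: 4.03
ee_pos: [559.8, 196.4, 60.0]
ee_rot: [179.9, 0.1, 122.0]
force: [5.4, 0.3, -3.7]
gripper_width: 30.7
gripper_force: 15.0
```

>>> send_rows(
  motion=[
    [0.002, -0.003, 0, 0, 0, 0, -1],
    [0.004, -0.006, 0, 0, 0, 0, -1],
    [0.006, -0.009, 0, 0, 0, 0, -1],
    [0.006, -0.009, 0, 0, 0, 0, -1],
  ],
)

```text
time_s: 4.53
ee_pos: [561.8, 193.0, 60.0]
ee_rot: [180.0, -0.0, 122.0]
force: [2.9, 4.5, -2.6]
gripper_width: 30.7
gripper_force: 15.0
```

>>> send_rows(
  motion=[
    [0.002, -0.003, 0, 0, 0, 0, -1],
    [0.004, -0.006, 0, 0, 0, 0, -1],
    [0.004, -0.006, 0, 0, 0, 0, -1],
  ],
)

```text
time_s: 4.9
ee_pos: [561.9, 192.9, 60.0]
ee_rot: [180.0, -0.3, 121.9]
force: [-1.8, 12.3, -1.1]
gripper_width: 31.1
gripper_force: 15.0
```

The arm has stopped moving while the force along the slide has risen to about 11 N, so it's at the end stop. I'll relax, open and retreat.

>>> send_rows(
  motion=[
    [-0.004, 0.006, 0, 0, 0, 0, -1],
    [-0.004, 0.006, 0, 0, 0, 0, 0.6],
    [-0.004, 0.006, 0, 0, 0, 0, 0.6],
    [-0.004, 0.006, 0, 0, 0, 0, 0.6],
    [-0.004, 0.006, 0, 0, 0, 0, 0.6],
    [-0.004, 0.006, 0, 0, 0, 0, 0.6],
    [-0.004, 0.006, 0.08, 0, 0, 0, 0.6],
    [-0.004, 0.006, 0.18, 0, 0, 0, 0.6],
    [-0.004, 0.006, 0.28, 0, 0, 0, 0.6],
    [-0.104, 0.1, 0.3, 0, 0, 0, 0.6],
    [-0.204, 0.2, 0.3, 0, 0, 0, 0.6],
    [-0.3, 0.3, 0.3, 0, 0, 0, 0.6],
    [-0.3, 0.3, 0.3, 0, 0, 0, 0.6],
    [-0.3, 0.3, 0.3, 0, 0, 0, 0.6],
  ],
)

```text
time_s: 6.65
ee_pos: [412.4, 340.9, 210.1]
ee_rot: [180.0, 0.0, 122.2]
force: [0.3, 0.3, -0.4]
gripper_width: 72.6
gripper_force: 0.0
```

```bash
python3 - <<'E'
from h import *
s=env.state();print(s["ee_pos"],s["force"])
f=eyes.grab_frame("scene");c=f["pixels"][150:330,60:400,::-1];cv2.imwrite("pics/end.png",cv2.resize(c,None,fx=2,fy=2))
g=f["pixels"].max(2)
R=np.asarray(f["R"]);p=R@np.array([562,193,80])+f["t"];e=(p[:2]/p[2]*[f["fx"],f["fy"]]+[f["cx"],f["cy"]]).astype(int);print(e)
m=np.zeros(g.shape,np.uint8);m[e[1]-12:e[1]+13,e[0]-12:e[0]+13]=1;m&=(g<38).astype(np.uint8)
n,l,st,cc=cv2.connectedComponentsWithStats(m);i=1+st[1:,4].argmax();x=st[i]
b=ray(f,x[0]+(x[2]-1)/2,x[1]+(x[3]-1)/2,80);print(x,b,"moved",np.linalg.norm(b[:2]-[528.1,248.3]),"to punch",np.linalg.norm(b[:2]-[607,121.5]))
E
```

```text
[412.37844491 340.87280368 210.10942478] [ 0.30594752  0.30671081 -0.42555161]
[312 225]
[307 220  13  12 109] [562.22903488 194.81859298  80.        ] moved 63.44329688048062 to punch 85.90724878501602
```

View pics/end.png

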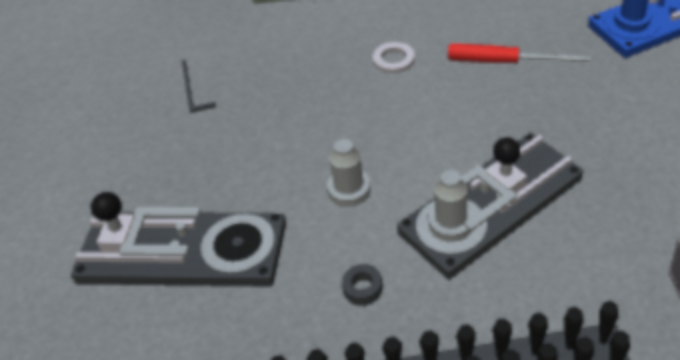

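The picture shows the fork closed over the punch's foot at (450,220), with the ball at (507,152). The ball is 86 mm from the punch, against 85 mm when fully home. The empty station is unchanged, with its ball at (106,206).

```bash
python3 -c "
from workcell import env
print(env.job_done())"
```

```text
the job is handed in; nothing more can be done
None
```

The loaded station's lock slide is home against its end stop (ball about 86 mm from the punch, 85 mm being fully home), the grip is released, the empty station was not touched, and the job is handed in; no verdict was returned.

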